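# Hold the porcelain test tile in the torch beam

## Robot

A 6-joint arm with a two-finger parallel gripper is mounted at the origin on the work surface. World frame = base frame: x ahead of the robot, y to its left, z up, the work surface at z = 0. Lengths are in m, angles in rad, forces in N, time in s.
With the tool pointing down it reaches from about 0.325 to 0.775 m from the base axis. Payload 5.5 kg.
Tool frame: the origin (TCP) lies on the centre line of the jaws, within the pads' length; the fingertips stand 17 mm ahead of it and the grasp point (between the pads) lies 2 mm behind it; z points along the fingers, y is the direction in which the jaws open and shut (so a half turn about z gives the same grasp; the last joint's range is limited). The gripper opens to 88 mm and grips with 3 to 60 N. Pads are 20 mm wide; open, the fingers measure 115 mm over their backs; the gripper's body (75 mm by 178 mm) begins 61 mm behind the grasp point.
Start: joints at [-1.337, 0.091, 1.231, -0, 1.82, -0.057], TCP at [0.172, -0.575, 0.24] pointing down, gripper open.
Joint ranges: [-2.87, 2.87], [-0.86, 2.18], [0.17, 2.46], [-1.51, 4.65], [0.06, 2.69], [-2.65, 2.65]. Speed limits (rad/s): [2.57, 2.57, 3.01, 3.14, 3.14, 3.14].

## Interface

Orientations are given as a unit quaternion [x, y, z, w].
In Python, from workcell import r, camera, ticket, spotter gives the robot as it stands.
- The arm moves only by the tool send_rows, never from a script. Its argument "targets" is text: rows parted by semicolons, each of 7 numbers parted by spaces: the turn, a rotation vector about the tool's x, y, z in degrees, then the shift along the tool's x, y, z in m, then the closure, from -1 (fully open) to 1 (shut). A call has 1 to 5 rows; each row shifts and turns the commanded pose from where the row before left it, along the tool's axes as they then stand; what a row does not reach is not made up. A row lasts 1/8 s, in which the tool goes at most 62.5 mm and 10.7 degrees, less where a joint would pass 70% of its speed; a pose out of reach is approached as far as the arm can. A call is refused whole if a number of a shift passes 0.0625 or a number of a turn 10.7, either way. A call with a gripper value outside its range is refused whole. The fingers move at their own pace and stop on an object; "squeeze" is the grip in N (left out, the last holds). Time passes only in rows, so rows that do not move let the fingers close. It gives the time, the measured TCP pose, the force and the opening at its end, in the units of the state.
- r.get_obs(): the state, without advancing time (a new reading comes with each control period).
- camera(name): name is "scene" or "top" or "wrist"; returns a dict with "pixels" (400x640x3 uint8, red, green, blue), "vfov" (degrees; the focal length in pixels is half the picture's height over the tangent of half this angle, whatever the lens; pixels are square), "cx", "cy" (the principal point, pixels), "dist" ([k1, k2, p1, p2, k3] as OpenCV has them; the pictures are not rectified), "T" (4x4, takes a point from camera to world coordinates). Camera axes: x right, y down, z forward; pixel columns grow to the right and rows downward; lengths in m; the calibration is good to about 2 mm. A picture is of the moment at which its call begins. There is no depth.
- ticket.finish_job(): hands the job in, once; it reports no verdict.
Trained networks look in the newest picture that a camera, given by its name, has taken for a name from the list of things; names that differ only in an ending like _2 or _b are one class to them, and where a whole thing is asked for, a point or a joint stands for the part that bears it (a point fixed in the world has none). Each returns a list of dicts, best first, with "confidence" (0 to 1); they miss things now and then, are a little off and sometimes report something else, mostly with a low value. They report only what shows in the picture. A call takes as long as a camera call. They do not tell look-alikes from the thing itself.
- spotter.outline_of(target, camera): "pixels" (400x640 bool, what is visible of it) and "rect" ([left, top, right, bottom] in pixels, round what is visible of it).
- spotter.place_of(target, camera): "xy" ([column, row] in pixels: a listed point, or the origin of a listed thing).
The state is a dict: "clock": time; "joint_pos": joint angles; "dq": joint speeds; "joint_efforts": joint torques, N m; "tool_pos": TCP position; "orientation": TCP orientation; "contact_force": force on the tool from outside, world axes, zero at the start; "moment": the same for the moment, N m; "opening": finger opening in m.
Only numpy, scipy, OpenCV 4.12 (cv2) and the standard library are available. Lean on these libraries where they do the work, as an engineer would, in place of code of your own. Each camera call takes 0.05 s, during which the arm holds its last target. There are 200 camera calls.

## Task

Swing the toggle clamp's handle fully open and leave it open, then lift the freed L-shaped test tile out of the jig, gripping it only by the two bare side edges of its upright and never touching the glaze. Hold it upright and still in the light path of the translucency bench, about half-way between torch and light meter, its middle on the beam and its face square to it (either way round), without touching the bench, and finish while still holding it there; leave everything else on the table where it is.

Things in the scene. Friction and masses are not known exactly. Their poses are not given: they have to be found in the camera images.
- tile_center (a point): Middle of the upright of the clamped L-shaped porcelain tile (about 70 g): plate 6 mm thick (x), 44 wide (y), 80 tall (z), this point half-way up; at the bottom an 8 mm thick foot sticks out 26 mm to -x, towards the clamp. Glazed, not to be touched: front and back (+x, -x) and top. Bare cream clay: the foot and the two side edges (y = +-22 mm, 6 mm deep): grip across these, 44 mm.
- clamp_handle (a joint): Angle of the toggle clamp's handle, rad: 0 shut (handle upright, clamping arm level, rubber tip on the tile's foot), 1.05 fully open, at its stop. The handle swings down away from the tile; the linked arm swings up in the same sense, 1.7 times as far, till it stands upright. Friction (0.2 N m, about 3 N at the grip) keeps it where it is left.
- clamp_hinge (a point): The handle's hinge, fixed in the jig, 52 mm above the table. x is level and points from clamp to tile, z up, the hinge line is y; the handle turns towards -x as it opens. The shut clamping arm reaches 90 mm ahead of the hinge (+x), its screw up to 70 mm above the table. The middle of the clamped tile's plate is 102 mm ahead of the hinge.
- handle_grip (a point): Middle of the handle's black grip, 72 mm from the hinge; turns with the handle. The grip is 14 mm thick along the swing (x), 20 mm wide along the hinge line (y), 66 mm long; when shut it stands from 91 to 157 mm above the table. To open, push it from the tile's side, following the arc.
- jig: Plywood board fixed to the table, 230 mm (x) x 120 mm (y), 18 mm thick, that carries clamp and tile. Origin on the table, 60 mm from the tile's plate; x points from clamp to tile; the board reaches from -120 to 110 mm. The tile stands on the board in a nest with fences 5 mm high, 2 mm off its foot at both sides and behind; with the clamp open it lifts straight up.
- beam_mid (a point): Point on the torch's beam half-way between torch and light meter, 150 mm above the table. x runs along the beam from torch to meter, z up. The torch's lens (head 36 mm across) is 80 mm away at -x, the tip of the meter's white dome 80 mm away at +x. The torch reaches 19 mm above the beam, the meter 25 mm.
- bench: The translucency bench, fixed to the table and not to be touched: plywood board 310 mm (x) x 100 mm (y), 18 mm thick, with a black torch lying in a saddle on a wooden post at the -x end, aimed level at a grey light meter standing at the +x end. Origin on the table under the middle of the beam; the board reaches from -170 to 140 mm.
- other_tile: another L-shaped test tile of the same size with a brown glaze, standing loose on the table; a bystander, not the tile to be held. Origin under its upright, at table height
- small_jug: little grey-green clay jug, 84 mm across, 110 mm tall; bystander. Origin at the centre of its underside
- mug: unglazed pinkish mug, 76 mm across and 85 mm tall, handle on its +y side; bystander. Origin at the centre of its underside
- glaze_jar: small jar with a white lid, 42 mm across, 58 mm tall, standing between the jig and the light bench; bystander. Origin at the centre of its underside
- brush: brush lying on the table along its x axis, about 20 mm high; bystander. Origin at its middle on the table
- caliper: steel caliper lying flat on the table, 180 mm along its y axis, 12 mm high; bystander. Origin at the middle of its beam on the table
- diamond_pad: grey diamond hand pad lying on the table, 55 x 90 x 21 mm; bystander. Origin at the centre of its underside
Not all that is in view belongs to the job. Leave any red or turquoise look-alike of the part that bears tile_center alone.

How it is judged:
On the way, in this order (a step that is already met when the one before it is completed fails the run):
1. the clamp's handle is swung open (beyond 0.9 rad) while the tile stays in its nest (value of joint clamp_handle above 0.9 rad and distance of tile_center from where it was at the start of the episode below 0.02 m), for 0.2 s.
2. the tile is lifted out of the jig (50 mm or more), gripped by its two bare side edges (contact force between each of tile_c1, tile_c2 and the fingers above 0.5 N and contact force between tile_c0 and the fingers below 0.5 N and height (world z) of tile_center above 0.108 m and contact force between tile and jig below 0.05 N), for 0.2 s.
At the end, for the whole second after the job is handed in: Fingers hold the tile by both bare edges, off the glaze; its middle is within 30 mm of half-way along the beam, 10 mm sideways, 15 mm in height; square to the beam and upright within 0.2 rad; slower than 20 mm/s; not touching the bench; the clamp open beyond 0.9 rad (contact force between each of tile_c1, tile_c2 and the fingers above 0.5 N and contact force between tile_c0 and the fingers below 0.5 N and x of tile_center in the frame of beam_mid between -0.03 and 0.03 m and y of tile_center in the frame of beam_mid between -0.01 and 0.01 m and z of tile_center in the frame of beam_mid between -0.015 and 0.015 m and angle between the x axis of tile_center and the x axis of beam_mid, either way round below 0.2 rad and angle between tile_center's own z axis and vertical below 0.2 rad and linear speed of tile below 0.02 m/s and contact force between tile and bench below 0.05 N and value of joint clamp_handle above 0.9 rad); the arm keeps its last pose, push and grip.
It fails at once if the fingers touch the glazed panel (over 0.5 N) (contact force between tile_c0 and the fingers above 0.5 N).
It fails at once if the robot or the tile touches the bench with its torch and meter (over 1 N) (contact force between bench and the arm above 1 N or contact force between bench and the fingers above 1 N or contact force between bench and tile above 1 N).
It fails at once if a bystander is moved by more than 20 mm (distance of any of other_tile, small_jug, mug, glaze_jar, brush, caliper, diamond_pad from where it was at the start of the episode above 0.02 m).
It also fails if it takes over 61 s, if anything falls off the work surface, if the arm or the gripper's body presses on something with over 40 N, if the wrist force passes 120 N, or if a joint passes its speed limit or range.

## Working session

There is one attempt and no reset: what is moved stays moved. The work goes in short steps, Python scripts to look and compute and a tool call to move; the robot and the scene stay as the last step left them, time stands still between calls to the robot, and variables do not carry over. Pictures are saved under pics/ and viewed, about 8 in all and at most 12, crops included, and the job is handed in when it is done.

Besides the shell and the picture viewer there is one more tool, called after ">>>" as a command line: name --argument value ..., lists and objects as JSON in quotes. send_rows: Moves the arm, as the interface text tells. Its arguments: {"type":"object","properties":{"targets":{"type":"string"},"squeeze":{"type":"number"}},"required":["targets"]}

```bash
mkdir -p pics; cat > h.py <<'E'
import numpy as np, cv2
from workcell import r, camera, ticket, spotter
def K(c):
    f=200/np.tan(np.radians(c["vfov"])/2); return np.array([[f,0,c["cx"]],[0,f,c["cy"]],[0,0,1.]])
def ray(c,xy):
    p=cv2.undistortPoints(np.array([[xy]],float),K(c),np.array(c["dist"],float))[0,0]
    T=np.array(c["T"]); d=T[:3,:3]@[p[0],p[1],1]; return T[:3,3],d/np.linalg.norm(d)
def at_z(c,xy,z):
    o,d=ray(c,xy); return o+d*(z-o[2])/d[2]
def proj(c,P):
    T=np.linalg.inv(np.array(c["T"])); rv=cv2.Rodrigues(T[:3,:3])[0]
    return cv2.projectPoints(np.array(P,float).reshape(-1,1,3),rv,T[:3,3],K(c),np.array(c["dist"],float))[0][:,0]
def tri(obs):
    A=0;b=0
    for o,d in obs:
        M=np.eye(3)-np.outer(d,d);A=A+M;b=b+M@o
    p=np.linalg.solve(A,b); return p,[round(np.linalg.norm((np.eye(3)-np.outer(d,d))@(p-o))*1000,1) for o,d in obs]
def save(c,n,crop=None,k=1):
    im=c["pixels"][:,:,::-1]
    if crop: l,t,rr,b=crop; im=im[t:b,l:rr]
    cv2.imwrite("pics/"+n,cv2.resize(im,None,fx=k,fy=k,interpolation=cv2.INTER_CUBIC))
E
python3 - <<'E'
from h import *
cs={n:camera(n) for n in("scene","top")}
names="tile_center clamp_hinge handle_grip jig beam_mid bench other_tile small_jug mug glaze_jar brush caliper diamond_pad".split()
for n in cs: save(cs[n],n+"0.png"); print(n,np.round(cs[n]["T"],3).tolist(),cs[n]["vfov"])
for m in names:
    for n in cs:
        for q in spotter.place_of(m,n)[:3]:
            print(m,n,np.round(q["xy"],1),round(q["confidence"],2),"z0:",np.round(at_z(cs[n],q["xy"],0),3)[:2])
print(r.get_obs())
E
```

```text
scene [[-0.052, 0.613, -0.788, 1.394], [0.999, 0.036, -0.037, 0.079], [0.006, -0.789, -0.614, 0.767], [0.0, 0.0, 0.0, 1.0]] 53.16279966641747
top [[-0.019, -0.986, 0.167, 0.389], [-1.0, 0.023, 0.021, 0.043], [-0.025, -0.167, -0.986, 1.138], [0.0, 0.0, 0.0, 1.0]] 49.16087136067496
tile_center scene [461.  240.6] 0.89 z0: [0.549 0.438]
tile_center scene [393.4 188.7] 0.71 z0: [0.307 0.27 ]
tile_center scene [414.6 226.6] 0.68 z0: [0.496 0.315]
tile_center top [187.9 196.5] 0.94 z0: [0.606 0.433]
tile_center top [250.8 281.4] 0.69 z0: [0.38  0.262]
tile_center top [237.1 206.8] 0.61 z0: [0.575 0.301]
clamp_hinge scene [376.2 218.8] 0.82 z0: [0.467 0.204]
clamp_hinge top [273.5 222.5] 0.57 z0: [0.531 0.204]
handle_grip scene [376.2 196.3] 0.49 z0: [0.353 0.211]
handle_grip top [269.5 215.2] 0.57 z0: [0.551 0.215]
handle_grip top [263.6 216.8] 0.5 z0: [0.547 0.23 ]
jig scene [386.3 234.1] 0.88 z0: [0.534 0.229]
jig top [261.5 219.8] 0.84 z0: [0.539 0.236]
beam_mid scene [202.  286.8] 0.46 z0: [ 0.756 -0.242]
beam_mid scene [399.1 291.2] 0.18 z0: [0.742 0.244]
beam_mid top [463.1 197.2] 0.
[... 1205 characters left out ...]
.4, 'joint_pos': array([-1.33667686e+00,  9.11124789e-02,  1.23069355e+00, -5.39235280e-06,
        1.81980574e+00, -5.66979083e-02]), 'dq': array([ 2.74052853e-03,  1.45937083e-03,  1.52057099e-05, -1.16576922e-03,
        1.64628927e-03,  1.23960845e-03]), 'joint_efforts': array([-6.82155405e-04, -4.46188509e+01, -4.06498897e+01,  6.99023833e-02,
        1.95754983e-02, -5.23125607e-05]), 'tool_pos': array([ 0.17204246, -0.57482082,  0.23962738]), 'orientation': array([ 9.89446867e-01,  1.44896158e-01, -3.44980650e-06, -9.29196195e-06]), 'contact_force': array([-0.01729313,  0.36301354, -0.15815196]), 'moment': array([-0.0349368 , -0.0370798 , -0.01340124]), 'opening': 0.08805713807434505}
```

View pics/scene0.png

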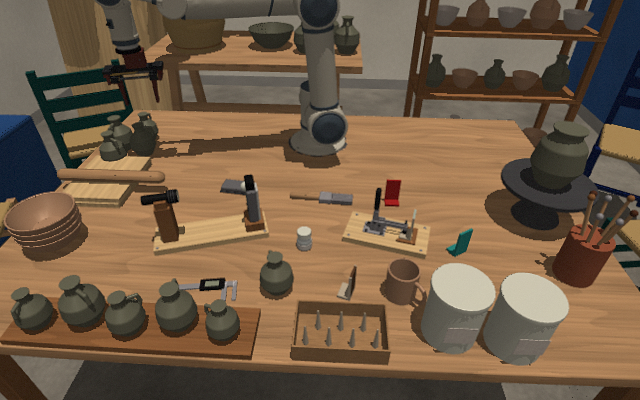

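View pics/top0.png

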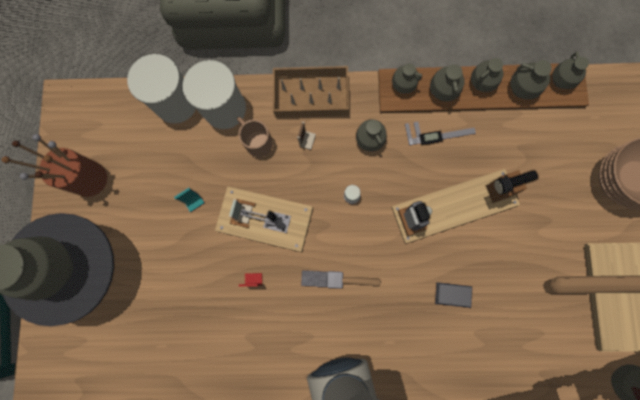

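The tile candidates are red at scene (393,190), turquoise at (461,241) and the cream tile in the jig at (414,227). The cream tile fits, because it stands on the jig under the clamp. I'll confirm it in an enlarged crop and use the same crop to get the board corners.

```bash
python3 - <<'E'
from h import *
t=camera("top");s=camera("scene")
def cr(c,l,tp,w,h,k): return cv2.resize(c["pixels"][tp:tp+h,l:l+w,::-1],None,fx=k,fy=k,interpolation=cv2.INTER_CUBIC)
a=np.vstack([np.hstack([cr(t,210,180,110,75,3.6),cr(s,335,165,110,98,3.6)[:270]]),np.hstack([cr(t,385,165,160,85,2.475),cr(s,145,170,160,85,2.475)])]) if 0 else None
A=cr(t,210,180,110,80,3.6363);B=cr(s,335,175,110,80,3.6363);C=cr(t,385,165,160,80,2.5);D=cr(s,145,175,160,80,2.5)
cv2.imwrite("pics/crop1.png",np.vstack([np.hstack([A[:290,:400],B[:290,:400]]),np.hstack([C,D])]))
e={}
for m in["tile_center","clamp_hinge","handle_grip","jig"]:
    a=[q for q in spotter.place_of(m,"top")];b=[q for q in spotter.place_of(m,"scene")]
    for x in a[:3]:
        for y in b[:3]:
            p,res=tri([ray(t,x["xy"]),ray(s,y["xy"])])
            if max(res)<12: print(m,np.round(p,4),res)
def corners(m,name,c,z):
    q=spotter.outline_of(m,name)[0]; print(m,name,q["rect"],q["pixels"].sum())
    ys,xs=np.nonzero(q["pixels"]); 
    P=np.array([at_z(c,(x,y),z)[:2] for x,y in zip(xs,ys)])
    print(cv2.minAreaRect((P*1000).astype(np.float32)))
corners("jig","top",t,.018);corners("bench","top",t,.018);corners("jig","scene",s,.018);corners("bench","scene",s,.018)
E
```

```text
tile_center [0.5992 0.4206 0.0493] [np.float64(2.5), np.float64(2.5)]
tile_center [0.5589 0.2936 0.0593] [np.float64(4.5), np.float64(4.5)]
clamp_hinge [0.5319 0.1946 0.0585] [np.float64(3.6), np.float64(3.6)]
handle_grip [0.532  0.1872 0.1325] [np.float64(1.6), np.float64(1.6)]
handle_grip [0.5425 0.195  0.0584] [np.float64(4.5), np.float64(4.5)]
jig [0.5438 0.2369 0.0089] [np.float64(1.3), np.float64(1.3)]
jig top [215.9, 187.9, 313.3, 253.2] 3891
((540.9192504882812, 228.00741577148438), (233.61302185058594, 124.41294860839844), 74.88642883300781)
bench top [394.3, 169.0, 533.9, 241.0] 5109
((571.7457275390625, -300.82098388671875), (101.57723999023438, 385.3306579589844), 17.288196563720703)
jig scene [343.3, 189.6, 430.8, 257.1] 2655
((485.1955871582031, 243.47344970703125), (227.2358856201172, 274.7340393066406), 74.81256866455078)
bench scene [178.2, 278.3, 235.9, 302.2] 614
((767.37890625, -218.2150421142578), (149.99571228027344, 61.74561309814453), 81.48796844482422)
```

View pics/crop1.png

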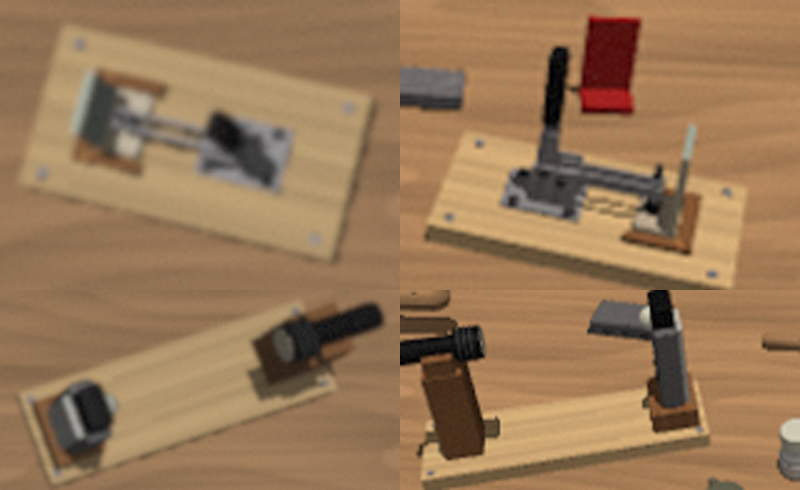

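The crop confirms the cream tile in the jig, right beside the clamp tip. The red and turquoise look-alikes stand loose on the table. Next I'll compute the bench pose from the board corners in the crop, and use the tilted cameras for the beam.

```bash
python3 - <<'E'
from h import *
t=camera("top");s=camera("scene")
C=lambda u,v:(385+u/2.5,165+(v-290.9)/2.5); D=lambda u,v:(145+(u-400)/2.5,175+(v-290.9)/2.5)
A=lambda u,v:(210+u/3.6363,180+v/3.6363); B=lambda u,v:(335+(u-400)/3.6363,175+v/3.6363)
def pr(n,c,f,uv,z): print(n,[np.round(at_z(c,f(*p),z)[:2],4).tolist() for p in uv])
pr("bench top",t,C,[(20,397),(53,484),(300,300),(335,388)],.018)
pr("bench scene: fl, fr, br",s,D,[(423,480),(708,433),(697,380)],.018)
pr("jig top: tl bl tr br",t,A,[(65,26),(20,183),(372,97),(333,260)],.018)
pr("jig scene: bl,fl,fr,br",s,B,[(465,133),(427,228),(733,285),(747,187)],.018)
pr("jig grip top",s,B,[(559,50)],.157)
pr("jig grip top",t,A,[(222,125)],.157)
o,d=None,None
pr("beam torch lens top view",t,C,[(293,345)],.150)
E
```

```text
bench top [[0.5613, -0.1082], [0.4709, -0.1376], [0.6566, -0.4024], [0.5632, -0.4297]]
bench scene: fl, fr, br [[0.6565, -0.397], [0.5637, -0.1051], [0.47, -0.1329]]
jig top: tl bl tr br [[0.6252, 0.3217], [0.512, 0.3518], [0.5681, 0.1005], [0.4528, 0.1295]]
jig scene: bl,fl,fr,br [[0.4587, 0.1336], [0.5759, 0.1032], [0.6246, 0.3268], [0.5138, 0.3551]]
jig grip top [[0.5325, 0.1927]]
jig grip top [[0.5303, 0.1874]]
beam torch lens top view [[0.5832, -0.34]]
```

Results of the measurements:
- **Jig:** x axis at about 75.5° yaw, tile at about (0.558, 0.291), hinge at about (0.532, 0.192).
- **Beam:** middle at about (0.559, -0.254, 0.15), direction 107.6°.

Now I'll move over the jig.

>>> send_rows --targets "0 0 0 0.039 -0.0445 -0.005 -1;0 0 0 0.039 -0.0445 -0.005 -1;0 0 0 0.039 -0.0445 -0.005 -1;0 0 0 0.039 -0.0445 -0.005 -1;0 0 0 0.039 -0.0445 0 -1"

```text
clock: 2.82
tool_pos: [0.2956, -0.3041, 0.2603]
orientation: [0.989, 0.145, 0.001, 0.001]
contact_force: [0.7, -0.8, -0.5]
opening: 0.088
```

>>> send_rows --targets "0 0 0 0.039 -0.0445 0 -1;0 0 0 0.039 -0.0445 0 -1;0 0 0 0.039 -0.0445 0 -1;0 0 0 0.039 -0.0445 0 -1;0 0 0 0.039 -0.0445 0 -1"

```text
clock: 3.45
tool_pos: [0.4185, -0.0348, 0.26]
orientation: [0.989, 0.145, 0.001, 0.0]
contact_force: [-0.1, -0.4, 0.8]
opening: 0.0877
```

>>> send_rows --targets "0 0 0 0.039 -0.0445 0 -1;0 0 0 0.039 -0.0445 0 -1;0 0 0 0.039 -0.0445 0 -1;0 0 0 0.039 -0.0445 0 -1;0 0 0 0.039 -0.0445 0 -1"

```text
clock: 4.08
tool_pos: [0.5416, 0.2344, 0.2598]
orientation: [0.989, 0.145, 0.0, 0.0]
contact_force: [0.8, -0.6, 1.4]
opening: 0.0875
```

>>> send_rows --targets "0 0 -9.8 0 0 0 -1;0 0 -9.8 0 0 0 -1;0 0 -9.8 0 0 0 -1;0 0 -9.8 0 0 0 -1;0 0 -9.8 0 0 0 -1"

```text
clock: 4.7
tool_pos: [0.5411, 0.2324, 0.2596]
orientation: [0.839, 0.545, 0.0, -0.0]
contact_force: [0.1, -0.2, 0.1]
opening: 0.0878
```

>>> send_rows --targets "0 0 -9.8 0 0 0 -1;0 0 0 0 0 0 -1"

```text
clock: 4.95
tool_pos: [0.5411, 0.2324, 0.2596]
orientation: [0.791, 0.611, -0.0, -0.0]
contact_force: [-0.2, 0.2, 0.4]
opening: 0.0879
```

```bash
cat >> h.py <<'E'
from scipy.spatial.transform import Rotation as Ro
def st(goal=None,yaw=None):
    o=r.get_obs(); R=Ro.from_quat(o["orientation"]).as_matrix(); y=np.degrees(np.arctan2(R[1,0],R[0,0]))
    print("t %.2f tcp %s yaw %.2f tilt %.2f F %s open %.4f"%(o["clock"],np.round(o["tool_pos"],4),y,np.degrees(np.arccos(-R[2,2])),np.round(o["contact_force"],1),o["opening"]))
    if goal is not None: print("tool-axes shift",np.round(R.T@(np.array(goal)-o["tool_pos"]),4))
    if yaw is not None: print("tool z turn",-(yaw-y))
E
python3 - <<'E'
from h import *
w=camera("wrist");st();save(w,"w1.png");print(np.round(w["T"],3).tolist())
for m in["tile_center","clamp_hinge","handle_grip","jig"]:
    for q in spotter.place_of(m,"wrist")[:2]:
        z={"tile_center":.058,"clamp_hinge":.052,"handle_grip":.124,"jig":0}[m]
        print(m,np.round(q["xy"],1),round(q["confidence"],2),np.round(at_z(w,q["xy"],z),4))
E
```

```text
t 5.00 tcp [0.5411 0.2324 0.2596] yaw 75.26 tilt 0.00 F [0.2 0.3 1. ] open 0.0879
[[0.968, -0.241, -0.072, 0.562], [-0.252, -0.927, -0.28, 0.31], [0.001, 0.289, -0.957, 0.404], [0.0, 0.0, 0.0, 1.0]]
tile_center [328.3 112.9] 0.97 [0.5579 0.2921 0.058 ]
tile_center [174.2 191.1] 0.86 [0.3827 0.2564 0.058 ]
clamp_hinge [326.4 212. ] 0.87 [0.5299 0.1923 0.052 ]
handle_grip [330.8 237.5] 0.66 [0.5343 0.1927 0.124 ]
jig [329.6 163.6] 0.93 [0.544  0.2323 0.    ]
```

View pics/w1.png

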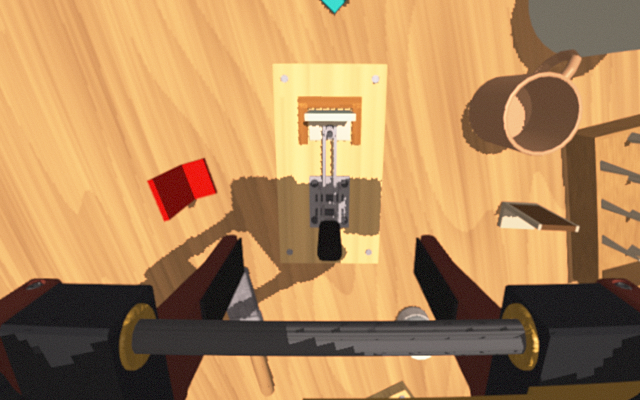

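The wrist picture shows the tile at (329,115), the hinge at (326,212) and the handle's black grip at (330,238), all in line with the board. It agrees with the earlier poses to about 2 mm. Now I'll close the fingers and descend in front of the grip.

>>> send_rows --squeeze 20 --targets "0 0 0 0 0 0 1;0 0 0 0 0 0.02 1;0 0 0 0 0 0.03 1;0 0 0 0 0 0.03 1;0 0 0 0 0 0.026 1"

```text
clock: 5.82
tool_pos: [0.5409, 0.2323, 0.1524]
orientation: [0.791, 0.612, -0.0, -0.0]
contact_force: [0.2, -0.2, -0.1]
opening: 0.0416
```

>>> send_rows --targets "0 0 0 -0.01 0 0 1;0 0 0 -0.008 0 0 1;0 0 0 0 0 0 1"

```text
clock: 6.2
tool_pos: [0.5372, 0.2144, 0.1557]
orientation: [0.791, 0.612, 0.001, 0.001]
contact_force: [0.2, -0.4, -0.2]
opening: 0.0112
```

>>> send_rows --targets "0 0 0 -0.007 0 0 1;0 0 0 -0.007 0 0 1;0 0 0 -0.007 0 0.001 1;0 0 0 -0.007 0 0.001 1;0 0 0 -0.007 0 0.002 1"

```text
clock: 6.82
tool_pos: [0.5279, 0.1806, 0.1499]
orientation: [0.791, 0.612, 0.0, 0.0]
contact_force: [2.0, 1.7, 4.8]
opening: 0.0004
```

```bash
cat >> h.py <<'E'
def jx():
    p=r.get_obs()["tool_pos"]; d=p-np.array([.5319,.1929,.052]); print("jig x,y,z mm",np.round([d[0]*.2544+d[1]*.967,-d[0]*.967+d[1]*.2544,d[2]],4)*1000)
E
python3 -c "
from h import *
st();jx()"
```

```text
t 6.83 tcp [0.5279 0.1806 0.1499] yaw 75.45 tilt 0.05 F [2.  1.7 4.8] open 0.0004
jig x,y,z mm [-12.9   0.8  97.9]
```

>>> send_rows --targets "0 0 0 -0.007 0 0.002 1;0 0 0 -0.007 0 0.0025 1;0 0 0 -0.0065 0 0.003 1;0 0 0 -0.006 0 0.004 1;0 0 0 -0.0055 0 0.0045 1"

```text
clock: 7.45
tool_pos: [0.5196, 0.1496, 0.1332]
orientation: [0.791, 0.612, -0.0, -0.0]
contact_force: [0.3, 1.5, 2.0]
opening: 0.0004
```

>>> send_rows --targets "0 0 0 -0.0055 0 0.005 1;0 0 0 -0.005 0 0.005 1;0 0 0 -0.004 0 0.005 1;0 0 0 -0.003 0 0.005 1"

```text
clock: 7.95
tool_pos: [0.5158, 0.1344, 0.1157]
orientation: [0.791, 0.612, 0.002, -0.001]
contact_force: [-3.4, 9.7, 21.8]
opening: 0.0007
```

```bash
python3 -c "
from h import *
st();jx()"
```

```text
t 7.95 tcp [0.5158 0.1344 0.1157] yaw 75.50 tilt 0.25 F [-3.4  9.7 21.8] open 0.0007
jig x,y,z mm [-60.7   0.7  63.7]
```

The force rose to 22 N, so the handle is at its stop. I'll retreat straight up and look.

>>> send_rows --targets "0 0 0 0 0 -0.02 1;0 0 0 0 0 -0.04 1;0 0 0 0 0 -0.045 -1;0 0 0 0 0 -0.04 -1;0 0 0 0.05 0 0 -1"

```text
clock: 8.57
tool_pos: [0.5292, 0.1797, 0.2644]
orientation: [0.792, 0.61, 0.003, 0.002]
contact_force: [-0.1, -0.3, -0.0]
opening: 0.0266
```

>>> send_rows --targets "0 0 0 0.05 0 0 -1;0 0 0 0 0 0 -1;0 0 0 0 0 0 -1"

```text
clock: 8.95
tool_pos: [0.5403, 0.2293, 0.2584]
orientation: [0.791, 0.612, -0.001, 0.0]
contact_force: [0.1, 0.4, 0.2]
opening: 0.0568
```

```bash
python3 - <<'E'
from h import *
w=camera("wrist");st();save(w,"w2.png",(160,30,500,285),2)
for m in["tile_center","clamp_hinge","handle_grip","jig"]:
    for q in spotter.place_of(m,"wrist")[:2]:
        z={"tile_center":.058,"clamp_hinge":.052,"handle_grip":.088,"jig":0}[m]
        p=at_z(w,q["xy"],z);d=p-[.5319,.1929,0]
        print(m,np.round(q["xy"],1),round(q["confidence"],2),np.round(p,4),"jigx",d[0]*.2544+d[1]*.967)
d=np.array([.2544,.967]);h=np.array([.5319,.1929])
for a in(.8,.9,1.05): print(a,proj(w,[*(h-d*.072*np.sin(a)),.052+.072*np.cos(a)]))
E
```

```text
t 9.00 tcp [0.5403 0.2289 0.2587] yaw 75.41 tilt 0.06 F [ 0.5 -0.5 -0.4] open 0.0606
tile_center [170.8 186.2] 0.64 [0.3808 0.2587 0.058 ] jigx 0.02522512586357689
clamp_hinge [324.  210.7] 0.83 [0.5269 0.1913 0.052 ] jigx -0.002784682260496745
handle_grip [330.7 276.2] 0.76 [0.5192 0.1334 0.088 ] jigx -0.060723836286587715
jig [329.6 160.1] 0.86 [0.544  0.2331 0.    ] jigx 0.04191127323814482
0.8 [[327.89343792 275.22447021]]
0.9 [[327.88028228 276.75398748]]
1.05 [[327.86652249 277.60059837]]
```

View pics/w2.png

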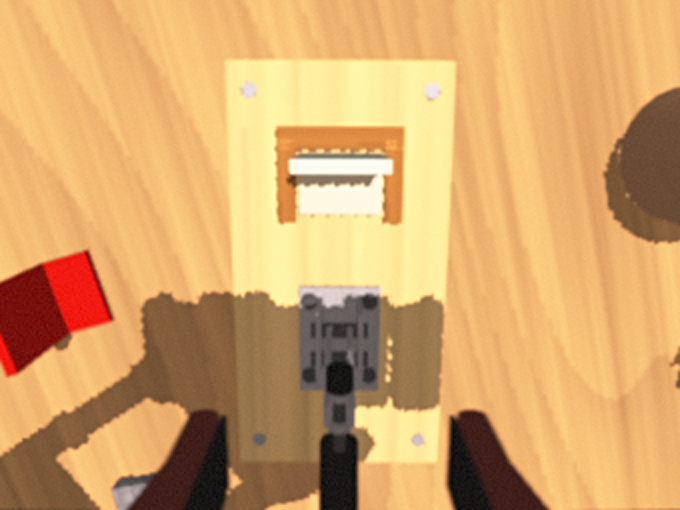

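```bash
python3 - <<'E'
from h import *
w=camera("wrist");s=camera("scene")
for u,v in((289.5,165),(393,166)): print(np.round(at_z(w,(160+u/2,30+v/2),.098),4))
for q in spotter.place_of("handle_grip","scene")[:3]:
    for k in spotter.place_of("handle_grip","wrist")[:2]: 
        p,e=tri([ray(w,k["xy"]),ray(s,q["xy"])]);d=p-[.5319,.1929,.052]; print(np.round(p,4),e,"theta",np.arctan2(-(d[0]*.2544+d[1]*.967),d[2]))
for k in spotter.place_of("tile_center","scene")[:3]: print(np.round(at_z(s,k["xy"],.058),4))
save(s,"s2.png",(330,160,450,260),5);st([.5578,.2915,.2587],75.4)
E
```

```text
[0.5385 0.2961 0.098 ]
[0.5813 0.2845 0.098 ]
[0.515  0.1304 0.0913] [np.float64(2.1), np.float64(2.1)] theta 1.025411672747082
[0.6172 0.4083 0.058 ]
[0.3917 0.247  0.058 ]
[0.5518 0.2988 0.058 ]
t 9.45 tcp [0.5405 0.2297 0.2588] yaw 75.44 tilt 0.02 F [1.1 0.2 0.6] open 0.0874
tool-axes shift [0.0642 0.0012 0.0001]
tool z turn 0.037483125382181015
```

View pics/s2.png

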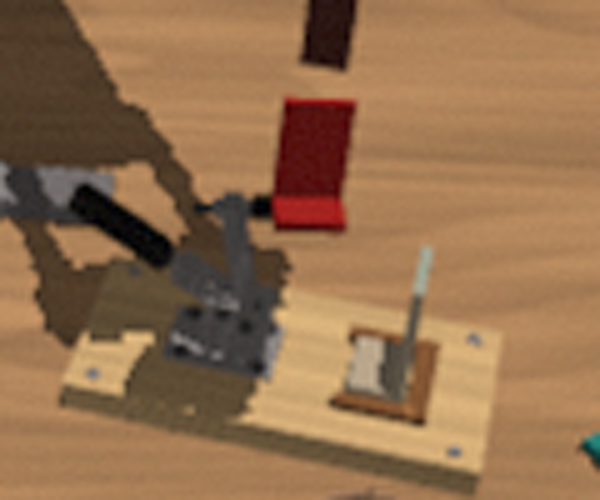

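The scene crop shows the handle lying back, the clamping arm upright and the tile still in its nest. Triangulation gives an angle of about 1.03 rad. Now I'll move over the tile and descend.

>>> send_rows --targets "0 0 0 0.04 0.0025 0 -1;0 0 0.3 0.024 0 0 -1;0 0 0 0 0 0.05 -1;0 0 0 0 0 0.05 -1;0 0 0 0 0 0 -1"

```text
clock: 10.07
tool_pos: [0.5566, 0.2902, 0.1529]
orientation: [0.792, 0.61, -0.005, -0.001]
contact_force: [-0.2, -0.6, -0.4]
opening: 0.0876
```

```bash
python3 - <<'E'
from h import *
w=camera("wrist");st([.559,.291,.062],75);save(w,"w3.png")
R=np.array(w["T"])
# project pad centre line / tile top corners
d=np.array([.2588,.9659]);n=np.array([-.9659,.2588]);c=np.array([.559,.291])
print(proj(w,[[*(c+a*d*.003+b*n*.022),.098] for a in(-1,1) for b in(-1,1)]))
E
```

```text
t 10.12 tcp [0.558  0.2909 0.1571] yaw 75.16 tilt 0.24 F [ 1.1 -0.6  0.7] open 0.0874
tool-axes shift [0.0006 0.0012 0.0951]
tool z turn 0.16156393752895326
[[366.27204904 231.41130851]
 [294.88064374 230.96698903]
 [366.63359524 222.31101077]
 [294.63210019 221.87180961]]
```

View pics/w3.png

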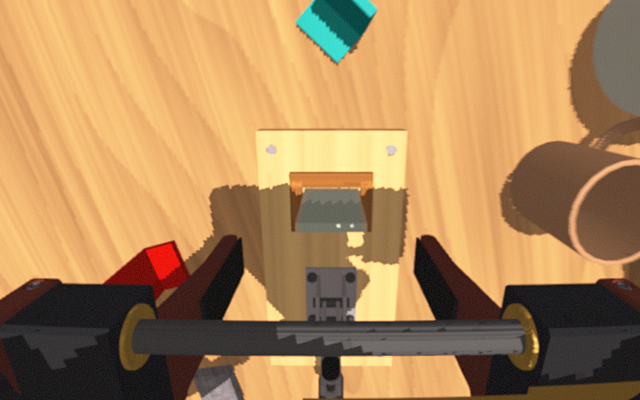

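The wrist picture shows the tile's top edge at x 295–368, y about 228. That matches the prediction to about 1 mm, centred between the fingers. I'll descend and grip.

>>> send_rows --squeeze 15 --targets "0 0 0 0.0005 0.001 0.03 -1;0 0 0 0 0 0.03 -1;0 0 0 0 0 0.022 -1;0 0 0 0 0 0.013 -1;0 0 0 0 0 0 -1"

```text
clock: 10.75
tool_pos: [0.5606, 0.2917, 0.0649]
orientation: [0.793, 0.61, 0.001, 0.0]
contact_force: [0.3, 0.4, -0.6]
opening: 0.088
```

```bash
python3 -c "
from h import *
st([.559,.291,.062],75)"
```

```text
t 10.75 tcp [0.5606 0.2917 0.0649] yaw 75.16 tilt 0.07 F [ 0.3  0.4 -0.6] open 0.0880
tool-axes shift [-0.0011 -0.0014  0.0029]
tool z turn 0.15856444510737333
```

>>> send_rows --targets "0 0 0 0 0 0 1;0 0 0 0 0 0 1;0 0 0 0 0 0 1;0 0 0 0 0 0 1;0 0 0 0 0 0 1"

```text
clock: 11.38
tool_pos: [0.5597, 0.2917, 0.0637]
orientation: [0.792, 0.61, -0.0, -0.0]
contact_force: [-0.1, -0.4, 0.9]
opening: 0.0436
```

```bash
python3 -c "
from h import *
st([.559,.291,.062],75)"
```

```text
t 11.38 tcp [0.5597 0.2917 0.0637] yaw 75.17 tilt 0.04 F [-0.1 -0.4  0.9] open 0.0436
tool-axes shift [-0.0008 -0.0005  0.0017]
tool z turn 0.16735088498168693
```

The opening stopped at 43.6 mm, which is the tile's width. I'll raise the squeeze and lift.

>>> send_rows --squeeze 25 --targets "0 0 0 0 0 0 1;0 0 0 0 0 0 1;0 0 0 0 0 -0.005 1;0 0 0 0 0 -0.01 1;0 0 0 0 0 -0.02 1"

```text
clock: 12.0
tool_pos: [0.5599, 0.2912, 0.0989]
orientation: [0.793, 0.61, -0.001, -0.0]
contact_force: [0.6, -0.4, -0.2]
opening: 0.0437
```

>>> send_rows --targets "0 0 0 0 0 -0.03 1;0 0 0 0 0 -0.035 1;0 0 0 0 0 -0.035 1;0 0 0 0 0 -0.035 1;0 0 0 0 0 -0.03 1"

```text
clock: 12.62
tool_pos: [0.5602, 0.2914, 0.2674]
orientation: [0.793, 0.61, 0.002, 0.0]
contact_force: [-0.0, 0.7, -0.4]
opening: 0.044
```

>>> send_rows --targets "0 0 0 0 0 0 1;0 0 0 0 0 0 1"

```text
clock: 12.88
tool_pos: [0.5599, 0.2914, 0.2629]
orientation: [0.793, 0.61, -0.0, -0.0]
contact_force: [0.3, -0.1, -1.6]
opening: 0.0439
```

```bash
python3 - <<'E'
from h import *
w=camera("wrist");s=camera("scene");st([.5587,-.2536,.26],107.6)
a=cv2.resize(w["pixels"][100:400,140:500,::-1],(400,333));b=cv2.resize(s["pixels"][130:255,320:470,::-1],(400,333))
cv2.imwrite("pics/lift.png",np.hstack([a,b]))
E
```

```text
t 12.97 tcp [0.5596 0.2913 0.2616] yaw 75.16 tilt 0.17 F [-0.1 -0.1 -1. ] open 0.0440
tool-axes shift [-0.527   0.1386  0.0023]
tool z turn -32.43903489783894
```

View pics/lift.png

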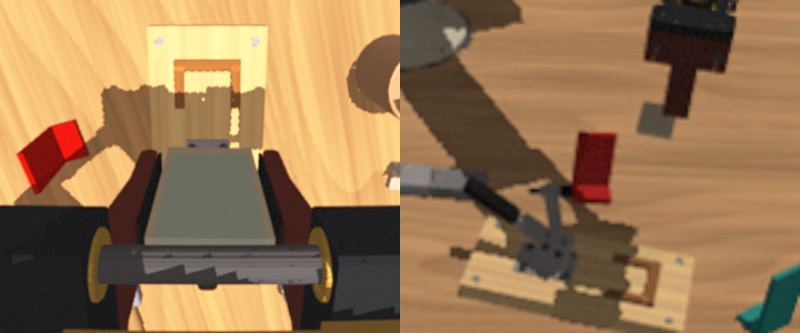

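```bash
python3 - <<'E'
from h import *
w=camera("wrist");o=r.get_obs();R=Ro.from_quat(o["orientation"]).as_matrix()
for a in(-8,-4,0,4,8):
    Q=R@Ro.from_euler("y",a,degrees=True).as_matrix()
    P=[o["tool_pos"]+R@[0,0,.0057]+Q@[.003,y,z] for z in(-.04,.04) for y in(-.022,.022)]
    print(a,np.round(proj(w,P)).tolist())
g=cv2.cvtColor(w["pixels"],cv2.COLOR_RGB2GRAY).astype(int)
print([ (i,g[i,330]) for i in range(215,250,1)])
print([ (i,g[i,330]) for i in range(310,335,1)])
E
```

```text
-8 [[265.0, 298.0], [385.0, 298.0], [289.0, 239.0], [363.0, 239.0]]
-4 [[265.0, 305.0], [385.0, 305.0], [289.0, 235.0], [364.0, 235.0]]
0 [[266.0, 312.0], [385.0, 312.0], [289.0, 230.0], [364.0, 230.0]]
4 [[266.0, 318.0], [384.0, 318.0], [289.0, 226.0], [364.0, 226.0]]
8 [[267.0, 325.0], [384.0, 325.0], [288.0, 222.0], [364.0, 222.0]]
[(215, np.int64(133)), (216, np.int64(129)), (217, np.int64(128)), (218, np.int64(127)), (219, np.int64(129)), (220, np.int64(128)), (221, np.int64(127)), (222, np.int64(127)), (223, np.int64(130)), (224, np.int64(127)), (225, np.int64(112)), (226, np.int64(100)), (227, np.int64(104)), (228, np.int64(99)), (229, np.int64(103)), (230, np.int64(105)), (231, np.int64(105)), (232, np.int64(108)), (233, np.int64(111)), (234, np.int64(106)), (235, np.int64(107)), (236, np.int64(109)), (237, np.int64(112)), (238, np.int64(109)), (239, np.int64(111)), (240, np.int64(107)), (241, np.int64(108)), (242, np.int64(110)), (243, np.int64(107)), (244, np.int64(105)), (245, np.int64(107)), (246, np.int64(106)), (247, np.int64(108)), (248, np.int64(105)), (249, np.int64(106))]
[(310, np.int64(104)), (311, np.int64(105)), (312, np.int64(106)), (313, np.int64(106)), (314, np.int64(111)), (315, np.int64(119)), (316, np.int64(122)), (317, np.int64(124)), (318, np.int64(120)), (319, np.int64(123)), (320, np.int64(107)), (321, np.int64(61)), (322, np.int64(47)), (323, np.int64(54)), (324, np.int64(60)), (325, np.int64(67)), (326, np.int64(72)), (327, np.int64(83)), (328, np.int64(93)), (329, np.int64(92)), (330, np.int64(76)), (331, np.int64(61)), (332, np.int64(80)), (333, np.int64(103)), (334, np.int64(109))]
```

Left panel: the tile hangs upright between the fingers (top edge at y about 314, predicted 312 for zero tilt), with the empty nest behind it. Right panel: the clamp is still open. Now I'll transfer at height to above the bench.

>>> send_rows --targets "0 0 0 -0.02 0.0053 0 1;0 0 0 -0.035 0.0092 0 1;0 0 0 -0.0525 0.0138 0 1;0 0 0 -0.0525 0.0138 0 1;0 0 0 -0.0525 0.0138 0 1"

```text
clock: 13.65
tool_pos: [0.5589, 0.069, 0.2633]
orientation: [0.793, 0.61, -0.0, 0.0]
contact_force: [1.1, -0.7, -0.0]
opening: 0.0442
```

>>> send_rows --targets "0 0 0 -0.0525 0.0138 0 1;0 0 0 -0.0525 0.0138 0 1;0 0 0 -0.0525 0.0138 0 1;0 0 0 -0.0525 0.0138 0 1;0 0 0 -0.0525 0.0138 0 1"

```text
clock: 14.28
tool_pos: [0.5578, -0.2024, 0.2634]
orientation: [0.793, 0.61, -0.0, -0.0]
contact_force: [0.5, 0.9, -0.4]
opening: 0.0437
```

>>> send_rows --targets "0 0 0 -0.035 0.0092 0 1;0 0 0 -0.017 0.0045 0 1;0 0 -6 0 0 0 1;0 0 -8 0 0 0 1;0 0 -8 0 0 0 1"

```text
clock: 14.9
tool_pos: [0.5587, -0.253, 0.2636]
orientation: [0.66, 0.752, 0.0, -0.0]
contact_force: [-0.0, -0.2, -0.3]
opening: 0.0438
```

>>> send_rows --targets "0 0 -7 0 0 0 1;0 0 -3.4 0 0 0 1;0 0 0 0 0 0 1;0 0 0 0 0 0 1"

```text
clock: 15.4
tool_pos: [0.559, -0.2531, 0.2636]
orientation: [0.591, 0.807, 0.0, -0.0]
contact_force: [0.0, 0.3, -0.4]
opening: 0.0439
```

```bash
python3 - <<'E'
from h import *
st([.5587,-.2536,.1557],107.6)
w=camera("wrist");t=camera("top");s=camera("scene")
a=cv2.resize(w["pixels"][:,:,::-1],(480,300));b=cv2.resize(t["pixels"][155:255,380:540,::-1],(480,300))
cv2.imwrite("pics/bench.png",np.vstack([a,b]))
for n,c in(("wrist",w),("top",t),("scene",s)):
    for m in("beam_mid","bench"):
        for q in spotter.place_of(m,n)[:2]: print(n,m,np.round(q["xy"]),round(q["confidence"],2),np.round(at_z(c,q["xy"],.15 if m=="beam_mid" else 0),4))
E
```

```text
t 15.40 tcp [ 0.559  -0.2531  0.2636] yaw 107.52 tilt 0.01 F [ 0.   0.3 -0.4] open 0.0439
tool-axes shift [-0.0004 -0.0004  0.1079]
tool z turn -0.08041872486541024
wrist beam_mid [326. 201.] 0.86 [ 0.5592 -0.254   0.15  ]
wrist bench [329. 166.] 0.91 [ 0.5625 -0.2556  0.    ]
top beam_mid [465. 195.] 0.61 [ 0.5654 -0.2553  0.15  ]
top beam_mid [481. 188.] 0.47 [ 0.5808 -0.2912  0.15  ]
top bench [448. 208.] 0.65 [ 0.5606 -0.2545  0.    ]
scene bench [220. 233.] 0.95 [ 0.5569 -0.2455  0.    ]
scene bench [352. 293.] 0.63 [0.7539 0.128  0.    ]
```

View pics/bench.png

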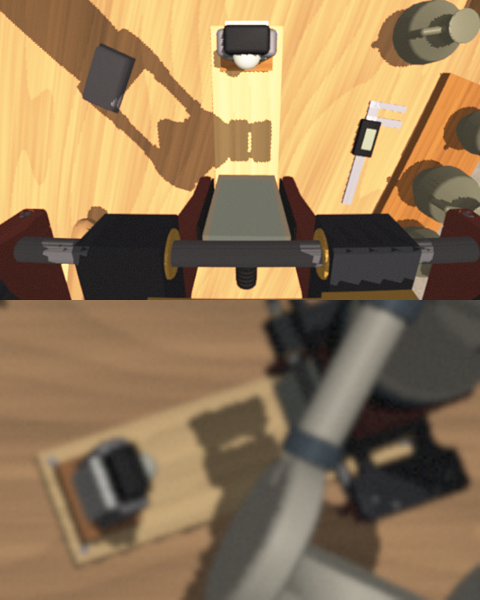

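The wrist view shows the bench axis straight, with the dome at (327,80), the torch at (327,367) and the tile centred between them. beam_mid, found independently from the wrist camera at (0.559, -0.254), agrees to 1 mm. I'll descend gently.

>>> send_rows --targets "0 0 0 -0.0005 -0.0005 0.02 1;0 0 0 0 0 0.025 1;0 0 0 0 0 0.025 1;0 0 0 0 0 0.023 1;0 0 0 0 0 0.01 1"

```text
clock: 16.48
tool_pos: [0.5582, -0.2538, 0.1589]
orientation: [0.591, 0.807, -0.0, -0.001]
contact_force: [-0.5, -0.6, -0.6]
opening: 0.0438
```

>>> send_rows --targets "0 0 0 0 0 0.003 1;0 0 0 0 0 0 1;0 0 0 0 0 0 1;0 0 0 0 0 0 1"

```text
clock: 16.98
tool_pos: [0.559, -0.2542, 0.1585]
orientation: [0.591, 0.807, 0.0, 0.001]
contact_force: [-0.4, -0.3, -1.1]
opening: 0.0442
```

```bash
python3 - <<'E'
from h import *
st([.5587,-.2536,.1557],107.6)
w=camera("wrist");s=camera("scene")
for q in spotter.place_of("beam_mid","wrist")[:2]: print("beam",np.round(q["xy"]),round(q["confidence"],2),np.round(at_z(w,q["xy"],.15),4))
a=cv2.resize(w["pixels"][:,:,::-1],(480,300));b=cv2.resize(s["pixels"][155:255,140:300,::-1],(480,300))
d=np.array([-.3024,.9532]);
print("dome tip",proj(w,[.5587-.0242,-.2536+.0763,.15]))
P=[.5587,-.2536]; o=r.get_obs();R=Ro.from_quat(o["orientation"]).as_matrix()
print("tile corners t=0",np.round(proj(w,[o["tool_pos"]+R@[.003,y,z+.0057] for z in(-.04,.04) for y in(-.022,.022)])).tolist())
cv2.imwrite("pics/final.png",np.vstack([a,b]))
for q in spotter.place_of("tile_center","scene")+[]: print(np.round(q["xy"]),round(q["confidence"],2))
print("expect",proj(s,[.5587,-.2536,.15]),"grip check",[np.round(q["xy"]) for q in spotter.place_of("handle_grip","scene")])
E
```

```text
t 16.98 tcp [ 0.559  -0.2542  0.1585] yaw 107.56 tilt 0.07 F [-0.4 -0.3 -1.1] open 0.0442
tool-axes shift [ 0.0006 -0.0001  0.0028]
tool z turn -0.03943681192637882
dome tip [[324.52063272  90.43902812]]
tile corners t=0 [[265.0, 309.0], [383.0, 309.0], [288.0, 229.0], [363.0, 229.0]]
[391. 190.] 0.9
[461. 244.] 0.86
[208. 187.] 0.49
expect [[208.82201078 190.82709529]] grip check [array([354., 204.])]
```

View pics/final.png

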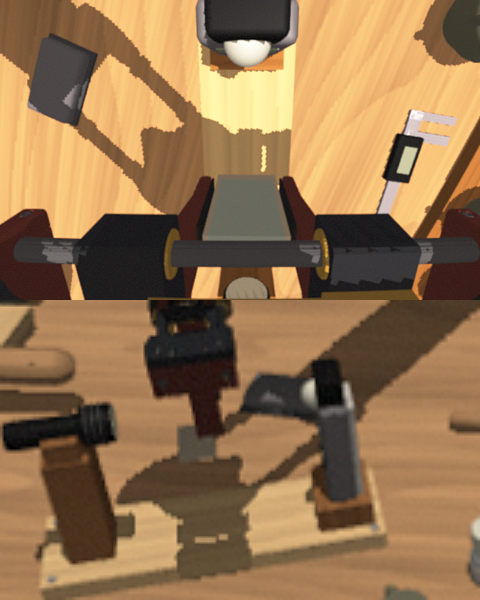

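The tile sits between torch and meter, squarely. The dome at about (331,89) was expected at (324.5,90.4), which suggests the beam lies a few mm towards tool +y, so I'll measure that.

```bash
python3 - <<'E'
from h import *
w=camera("wrist");o=r.get_obs();R=Ro.from_quat(o["orientation"]).as_matrix()
im=w["pixels"].astype(int); 
m=(im.min(2)>150)&(im.max(2)-im.min(2)<35); m[:45]=0;m[100:]=0;m[:,:280]=0;m[:,380:]=0
ys,xs=np.nonzero(m);print(len(xs),xs.min(),xs.max(),ys.min(),ys.max())
for p,z in(((np.median(xs),75),.15),((331,89),.15),((329,385),.15),((328,370),.168)):
    print(p,np.round(R.T@(at_z(w,p,z)-o["tool_pos"]),4))
E
```

```text
1288 301 360 54 86
(np.float64(331.0), 75) [0.0869 0.0026 0.0077]
(331, 89) [0.0812 0.0026 0.0077]
(329, 385) [-0.075   0.002   0.0077]
(328, 370) [-0.0474  0.0014 -0.0103]
```

>>> send_rows --targets "0 0 0 0.001 0.002 0.0025 1;0 0 0 0 0 0 1;0 0 0 0 0 0 1;0 0 0 0 0 0 1;0 0 0 0 0 0 1"

```text
clock: 17.9
tool_pos: [0.5604, -0.2525, 0.1552]
orientation: [0.591, 0.807, -0.0, 0.0]
contact_force: [-0.5, 0.9, -1.5]
opening: 0.0439
```

```bash
python3 -c "
from h import *
st([.5587,-.2536,.1557],107.6);print(np.round(r.get_obs()['dq'],3))
w=camera('wrist');s=camera('scene')
for a in spotter.place_of('handle_grip','scene')[:1]: print('grip scene',a)
h=np.array([.5319,.1929]);d=np.array([.2544,.967])
for t in(.8,.9,1.05): print(t,proj(s,[*(h-d*.072*np.sin(t)),.052+.072*np.cos(t)]))
print(ticket.finish_job());st()"
```

```text
t 17.90 tcp [ 0.5604 -0.2525  0.1552] yaw 107.56 tilt 0.01 F [-0.5  0.9 -1.5] open 0.0439
tool-axes shift [-0.0005 -0.0019 -0.0005]
tool z turn -0.03628393732891766
[ 0.001 -0.001 -0.001 -0.001 -0.001 -0.001]
grip scene {'xy': [399.9, 293.1], 'confidence': 0.61}
0.8 [[358.30460586 201.48866077]]
0.9 [[356.49721036 202.72290761]]
1.05 [[354.17126766 204.86331614]]
the job is handed in; nothing more can be done
None
the job is handed in; nothing more can be done
```

I pushed the clamp handle fully open, lifted the cream tile out of the jig by its two side edges, and handed the job in at about 18 s with the tile held in the beam. No verdict is reported.

**Last checks**
- **Tile position:** the tile's middle is at about (0.560, -0.2525, 0.1495). That is within about 2 mm of the beam middle measured from the board. I moved it about 2 mm sideways at the end to match the dome and lens in the wrist view.
- **Squareness:** the tool is within 0.1° of the measured beam direction and within 0.1° of vertical. The tile's own tilt in the fingers was about 0 ± 2°, checked after the lift and not re-measured at the end.
- **Grip:** the opening was 43.9 mm, the width of the tile. The arm was at rest, with about 1–2 N on the wrist.
- **Bench and bystanders:** no contact showed in the forces or pictures, but I did not measure the bystanders' positions again at the end.
- **Clamp:** it read about 1.03 rad by triangulation. After the tile was in the beam, the handle showed at scene pixel (354,204), where 1.05 rad predicts (354,205).

**One disagreement:** in the very last picture the network reported the handle at (400,293), which is the mug. I took this as a false detection, because the arm had not gone back near the clamp.

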